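Put the coffee scoop away in its slide-cover box

ROBOT

A 6-joint arm with a two-finger parallel gripper is mounted at the origin on the work surface. World frame = base frame: x ahead of the robot, y to its left, z up, the work surface at z = 0. Lengths are in m, angles in degrees, forces in N, time in s.
With the tool pointing down it reaches from about 0.15 to 0.775 m from the base axis. Payload 6.1 kg.
Tool frame: the origin (TCP) lies at the very end of the fingers, on their centre line; the grasp point (between the pads) lies 19 mm behind it; z points along the fingers, y is the line along which they close (so a half turn about z gives the same grasp; the last joint's range is limited). The gripper opens to 85 mm and grips with 20 to 120 N. Pads are 22 mm wide; open, the fingers measure 114 mm over their backs; the gripper's body (76 mm by 85 mm) begins 54 mm behind the grasp point. The pads swing forward as they close: fully open they stand 13 mm farther back than shut.
Start: joints at [-70.187, 7.208, -2.269, 80.523, 0, 90], TCP at [0.178, -0.494, 0.231] pointing down, gripper open.
Joint ranges: [-155.77, 155.77], [-54.66, 111.73], [-72.52, 77.12], [-102.08, 115.82], [-83.92, 84.16], [-180, 180]. Speed limits (degrees/s): [136.94, 136.94, 172.46, 180, 180, 180].

INTERFACE

Orientations are given as a 3x3 rotation matrix whose columns are the frame's x, y, z axes.
In Python, from cell import r gives the robot as it stands. The module is installed in compiled form; this text tells all that it offers.
- The arm moves only by the tool apply_moves, never from a script. Its arguments are lists of equal length, an entry for each row: "fingers": the finger opening in mm, from 0 to 85.4; "travel": the shift along the tool's x, y, z in mm, a list of three; "twist": the turn about the tool's z in degrees. In form: {"fingers": [fingers, ...], "travel": [[tx, ty, tz], ...], "twist": [twist, ...]}. A call has 1 to 10 rows; each row is the pose to reach, as a shift and turn from the pose commanded when the call began, along the tool's axes at that moment; what a row does not reach only later rows make up. A row lasts 1/10 s, in which the tool goes at most 50 mm and 8.59 degrees, less where a joint would pass 70% of its speed; a pose out of reach is approached as far as the arm can. A call with a gripper value outside its range is refused whole. The fingers move at their own pace and stop on an object; the grip force is fixed at half the most. Time passes only in rows, so rows that repeat a pose let the fingers close. It gives the time, the measured TCP pose, the force, the opening and the grip force at its end, in the units of the state.
- r.sense(): the state, without advancing time (a new reading comes with each control period).
- r.snapshot(name): name is "side" or "top" or "wrist"; returns a dict with "img" (420x560x3 uint8, red, green, blue), "fx", "fy", "cx", "cy" (pixels), "R" (3x3) and "t" (3): a world point X has camera coordinates R X + t; the wrist camera has in their place "tool_from_camera" (4x4, takes a point from camera to tool coordinates, whose origin is the TCP and whose axes are the flange's). Camera axes: x right, y down, z forward; pixel columns grow to the right and rows downward; lengths in m; the calibration is good to about 2 mm. A picture is of the moment at which its call begins: read the wrist's pose just before it. There is no depth.
- r.hand_in(): hands the job in; it is judged then, once.
The state is a dict: "time": time; "joints": joint angles; "qvel": joint speeds; "effort": joint torques, N m; "position": TCP position; "orientation": TCP orientation; "contact_force": force on the tool from outside, world axes, zero at the start; "ft_torque": the same for the moment, N m; "grip_width": finger opening in m; "grasp_force": force on a finger pad.
Only numpy, scipy, OpenCV 4.12 (cv2) and the standard library are available. Lean on these libraries where they do the work, as an engineer would, in place of code of your own. Each camera call takes 0.05 s, during which the arm holds its last target. There are 200 camera calls.

TASK

Slide open the cover of the wooden coffee box, set the coffee scoop down inside the compartment, lying flat with its bowl mouth up (place it, do not drop it), and slide the cover fully shut over it. Leave the teaspoon, the mug and the sugar jar where they are.

Things in the scene. Friction and masses are not known exactly. Their poses are not given: they have to be found in the camera images.
- coffee_box: Fixed brown wooden box, 110 (x) x 300 (y) x 53.5 mm high, on the counter, turned by up to 0.4 rad about vertical. Origin: centre of its underside; z up, x across the box, y along it. Its -y half is an open-topped compartment, its +y half a solid deck on which the cover parks. Two rails and two end lips, 7 mm wide and topping out at 53.5 mm, guide the cover.
- compartment (a point): Centre of the compartment's inner floor, at (0, -71, 6) mm in the box; axes as the box. Inside 84 mm (x) x 136 mm (y), walls up to 44 mm above the counter, that is 38 mm above this floor; the shut cover's underside is 39 mm above the floor.
- cover (a joint): Slide of the cover along the box's +y, in m: 0 = fully shut over the compartment (against the end lip), 0.14 = fully open, parked on the deck. It starts shut or partly open (up to 0.05). It needs about 2 to 4 N to slide, stays where it is left, and cannot be lifted off.
- cover_bar (a point): Foot of the grip bar in the middle of the cover, on the cover's top face (53 mm above the counter); moves with the cover; axes as the box. The cover is a pale wooden plate 96 (x) x 144 (y) x 8 mm. The bar stands up 24 mm from this point to 77 mm above the counter, is 60 mm long across the box (x) and 10 mm thick along the slide (y): pinch or push it along y.
- scoop: Loose steel coffee scoop, 50 to 95 g: round open bowl, 36 mm wide at the foot, 44 mm at the rim, 28 mm high, standing on its flat foot, mouth up. Origin: centre of the foot; z up. A straight level handle points to its -x: 12 mm wide (y), 21 to 27 mm above the foot, free beneath, its end 84 mm from the origin (106 mm overall). It balances within 10 mm of the bowl axis.
- teaspoon: Loose steel teaspoon, 150 mm long, lying flat on the counter: shallow oval bowl, no cup; it may lie on either side of the scoop. Leave it.
- mug: Loose white mug, 80 mm wide, 92 mm high, origin under its centre. Leave it.
- sugar_jar: Loose glass jar with a steel cap, 80 mm wide, 120 mm high, origin under its centre. Leave it.
Things that resemble listed ones, but are neither listed nor needed, are in the scene too. What is shaped like the scoop but blue or orange is not meant.

How it is judged:
By the outcome, as a careful person would: the job done as asked, in the order asked, and still so for the second after the job is handed in, with the robot touching nothing.
It also fails if it takes over 67 s, if anything falls off the work surface, if the arm or the gripper's body presses on something with over 40 N, if the wrist force passes 120 N, or if a joint passes its speed limit or range.

## Working session

There is one attempt and no reset: what is moved stays moved. The work goes in short steps, Python scripts to look and compute and a tool call to move; the robot and the scene stay as the last step left them, time stands still between calls to the robot, and variables do not carry over. Pictures are saved under pics/ and viewed, at most 10 in all, crops included, and the job is handed in when it is done.

Besides the shell and the picture viewer there is one more tool, called after ">>>" as name(argument=value, ...) on one line, values as JSON. apply_moves: Moves the arm, as the interface text tells. Its arguments: {"type":"object","properties":{"fingers":{"type":"array","items":{"type":"number"}},"travel":{"type":"array","items":{"type":"array","items":{"type":"number"}}},"twist":{"type":"array","items":{"type":"number"}}},"required":["fingers","travel","twist"]}

```bash
mkdir -p pics; ls
cat > h.py <<'E'
import numpy as np, cv2, json
from cell import r
def snap(n):
    s=r.sense(); d=r.snapshot(n)
    if n=='wrist':
        T=np.array(d['tool_from_camera']); Rt=np.array(s['orientation']); p=np.array(s['position'])
        Rwc=Rt@T[:3,:3]; c=p+Rt@T[:3,3]; d['R']=Rwc.T; d['t']=-Rwc.T@c
    d['R']=np.array(d['R']);d['t']=np.array(d['t'])
    return d
def save(d,fn):
    cv2.imwrite('pics/'+fn+'.png',d['img'][:,:,::-1])
    np.savez('pics/'+fn+'.npz',**{k:np.array(d[k]) for k in('fx','fy','cx','cy','R','t','img')})
def load(fn): return np.load('pics/'+fn+'.npz')
def ray(d,u,v):
    x=d['R'].T@np.array([(u-d['cx'])/d['fx'],(v-d['cy'])/d['fy'],1.]); return -d['R'].T@d['t'],x/np.linalg.norm(x)
def atz(d,u,v,z):
    c,x=ray(d,u,v); return c+x*(z-c[2])/x[2]
def tri(*a):
    A=np.zeros((3,3));b=np.zeros(3);L=[]
    for d,u,v in a:
        c,x=ray(d,u,v);P=np.eye(3)-np.outer(x,x);A+=P;b+=P@c;L.append((c,P))
    X=np.linalg.solve(A,b); return X,[np.linalg.norm(P@(X-c)) for c,P in L]
def proj(d,X):
    c=d['R']@np.array(X)+d['t'];return d['fx']*c[0]/c[2]+d['cx'],d['fy']*c[1]/c[2]+d['cy']
E
python3 - <<'E'
from h import *
np.set_printoptions(precision=3,suppress=True)
a=snap('top');b=snap('side');save(a,'top0');save(b,'side0')
im=np.hstack([a['img'],b['img']])
for d in(a,b):print(d['fx'],-d['R'].T@d['t'],d['R'])
print(r.sense())
E
```

```text
pics
435.04160556966514 [0.501 0.073 0.886] [[ 0.026 -0.999  0.027]
 [-0.994 -0.029 -0.107]
 [ 0.108 -0.025 -0.994]]
410.8790781951411 [ 0.307 -0.459  0.753] [[ 0.869 -0.495  0.009]
 [-0.367 -0.656 -0.66 ]
 [ 0.333  0.57  -0.751]]
{'time': 0.1, 'joints': array([-70.187,   7.24 ,  -2.321,  80.525,  -0.001,  90.   ]), 'qvel': array([ 0.009, -0.091,  0.193,  0.055, -0.043,  0.067]), 'effort': array([ -0.001, -43.69 ,  35.361,   0.014,   0.   ,   0.   ]), 'position': array([ 0.178, -0.494,  0.231]), 'orientation': array([[ 0.941,  0.339, -0.001],
       [ 0.339, -0.941,  0.001],
       [-0.   , -0.002, -1.   ]]), 'contact_force': array([-0.223,  0.323,  0.065]), 'ft_torque': array([-0.041, -0.006, -0.027]), 'grasp_force': 0.0, 'grip_width': 0.08537782178488251}
```

View pics/top0.png

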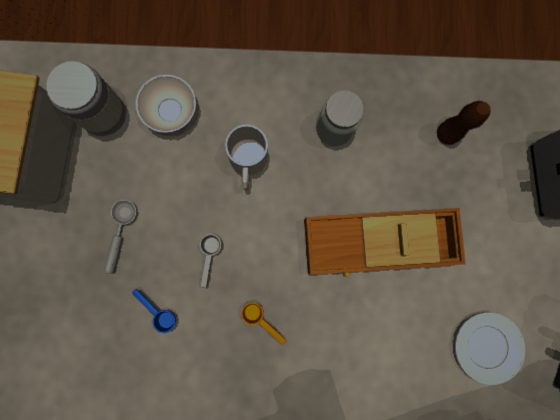

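View pics/side0.png

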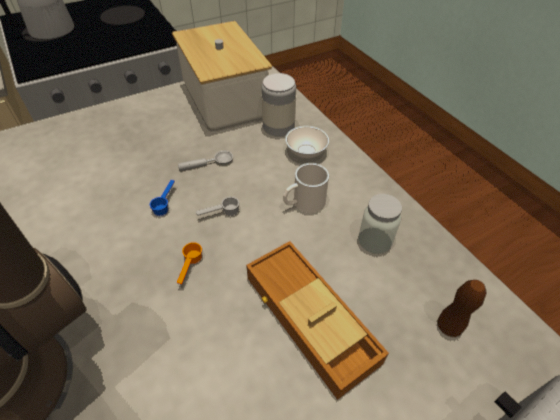

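Top view: candidates for the scoop are the steel one at (210,244), the teaspoon at (123,212), which is about 150 mm long, and the blue (165,320) and orange (253,313) decoys. I choose (210,244), about 107 mm long and in bare steel. The box runs from (307,245) to (463,237), with the cover bar at (403,239) and the open gap on the right, so box +y points left in the image.

Run:
```python
from h import *
a=load('top0')['img'];b=load('side0')['img']
def c(i,x,y,w,h,k):return cv2.resize(i[y:y+h,x:x+w],None,fx=k,fy=k,interpolation=cv2.INTER_CUBIC)
o=np.zeros((600,800,3),np.uint8)
o[:300,:300]=c(a,180,230,60,60,5); o[:300,300:600]=c(b,190,180,60,60,5)[:300,:300]
o[300:,:400]=0
t=c(a,300,200,175,85,2.28)[:194,:399];o[300:300+t.shape[0],:t.shape[1]]=t
t=c(b,240,235,150,150,2);o[300:600,400:700]=t
cv2.imwrite('pics/c1.png',cv2.convertScaleAbs(o[:,:,::-1],alpha=1.4))
```

```text
(no output)
```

View pics/c1.png

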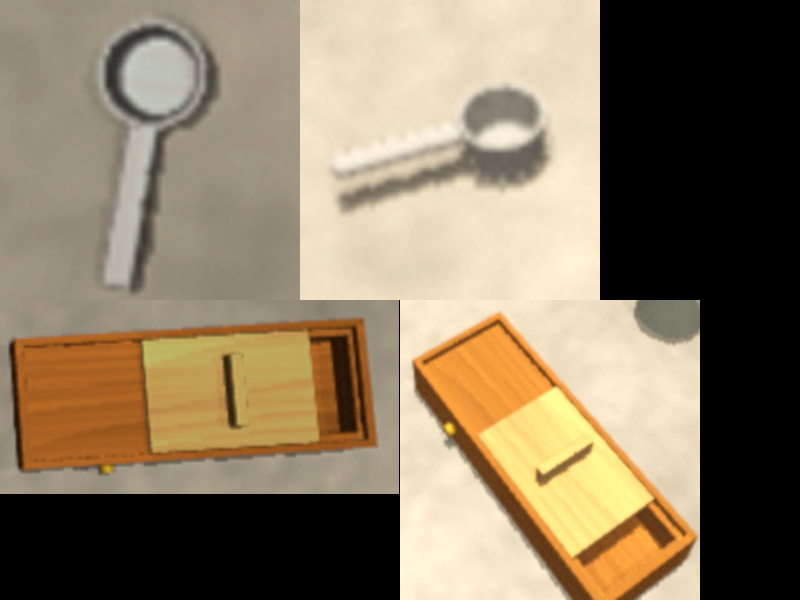

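The crop confirms it: the scoop has a round, deep, steel cup (top pixel 210.4,244.4) with its handle end at (203,287). The cover is partly open, with its bar top at about (404.5,239.3) in the top view and (322,312) in the side view. The yellow dot on the box's side is neither listed nor needed.

```bash
cat > m.py <<'E'
from h import *
np.set_printoptions(precision=4,suppress=True)
a=load('top0');b=load('side0')
P={'rim':((210.4,244.4),(230.2,203.2)),'hend':((203.0,287.2),(196.4,212.6)),'TL':((305.4,217.7),(289.8,242.3)),'BL':((308.9,274.3),(247.3,265.3)),'TR':((458.5,208.1),(387.3,353.8)),'bar':((404.5,239.3),(322.3,312.3))}
Q={}
for k,(p,q) in P.items():
    X,e=tri((a,*p),(b,*q));Q[k]=X;print(k,X,np.array(e))
Q['BR']=atz(a,465.1,263.3,.0535);print('BR',Q['BR'])
print('top-only z=.0535',[atz(a,*P[k][0],.0535) for k in('TL','BL','TR')])
y=(Q['TL']-Q['TR']);print('len',np.linalg.norm(y),np.linalg.norm(Q['TL']-Q['BL']),'yaw of y',np.degrees(np.arctan2(y[1],y[0])))
print('bartop',atz(a,404.5,239.3,.077),'rim',atz(a,210.4,244.4,.028),'hend',atz(a,203,287.2,.027))
s=Q['rim']-Q['hend'];print('scoop',np.linalg.norm(s),np.degrees(np.arctan2(s[1],s[0])))
E
python3 m.py
```

```text
rim [0.5336 0.1802 0.0277] [0.0012 0.0012]
hend [0.451  0.1906 0.0289] [0.0005 0.0005]
TL [ 0.5902 -0.004   0.0483] [0.0005 0.0005]
BL [ 0.4827 -0.013   0.0498] [0.0008 0.0008]
TR [ 0.6155 -0.3017  0.0532] [0.0022 0.0022]
bar [ 0.551  -0.1881  0.0762] [0.0013 0.0013]
BR [ 0.5107 -0.3134  0.0535]
top-only z=.0535 [array([ 0.5901, -0.0037,  0.0535]), array([ 0.4821, -0.0124,  0.0535]), array([ 0.6175, -0.3027,  0.0535])]
len 0.29881934062411736 0.10785509545261665 yaw of y 94.86903241943173
bartop [ 0.5522 -0.1884  0.077 ] rim [0.5348 0.1797 0.028 ] hend [0.4515 0.1907 0.027 ]
scoop 0.08326404738183942 -7.189899903562497
```

>>> apply_moves(fingers=[40,40,40,40,40,40,40,40,40,40], travel=[[30,-11,0],[75,-27,0],[120,-43,0],[165,-59,0],[210,-75,0],[255,-91,0],[300,-107,0],[345,-123,0],[400,-142,0],[440,-156,0]], twist=[-8,-16,-24,-32,-40,-48,-56,-64,-72,-80])

```text
time: 1.1
position: [0.5397, -0.1967, 0.231]
orientation: [[-0.176, 0.984, -0.0], [0.984, 0.176, 0.0], [0.0, -0.0, -1.0]]
contact_force: [0.3, -0.4, 0.3]
grip_width: 0.0397
grasp_force: 0.0
```

```bash
cat > go.py <<'E'
import sys
from h import *
np.set_printoptions(precision=4,suppress=True)
s=r.sense();R=np.array(s['orientation']);p=np.array(s['position'])
yaw=np.degrees(np.arctan2(R[1,0],R[0,0]))
print('t',s['time'],'p',p,'yaw',round(yaw,2),'z',R[:,2],'w',s['grip_width'],'F',s['contact_force'],'g',s['grasp_force'],'j',s['joints'])
for a in sys.argv[1:]:
    x,y,z,w=map(float,a.split(','))
    print(a,'travel mm',R.T@(np.array([x,y,z])-p)*1e3,'twist',-((w-yaw+180)%360-180))
E
python3 go.py .5515,-.188,.12,185.1
```

```text
t 1.1 p [ 0.5397 -0.1967  0.231 ] yaw 100.15 z [-0.0005  0.     -1.    ] w 0.03974585001420883 F [ 0.3426 -0.4257  0.2636] g 0.0 j [-20.021   12.6692   4.2452  81.6014  -0.0092  59.8309]
.5515,-.188,.12,185.1 travel mm [  6.5041  13.1685 110.977 ] twist -84.95192452861636
```

>>> apply_moves(fingers=[40,40,40,40,40,40,40,40,40,40], travel=[[1,1,5],[2,3,10],[2,4,15],[3,5,20],[4,7,25],[4,8,30],[5,9,36],[5,11,42],[6,13,50],[6.5,13,50]], twist=[-8.5,-17,-25.5,-34,-42.5,-51,-59.5,-68,-76.5,-85])

```text
time: 2.1
position: [0.5497, -0.1894, 0.1795]
orientation: [[-0.996, -0.09, -0.003], [-0.09, 0.996, 0.001], [0.003, 0.001, -1.0]]
contact_force: [-0.0, -1.0, -0.5]
grip_width: 0.0401
grasp_force: 0.0
```

```bash
python3 - <<'E'
from h import *
d=snap('wrist');save(d,'w1')
cv2.imwrite('pics/w1v.png',cv2.resize(d['img'],(800,600),interpolation=cv2.INTER_CUBIC)[:,:,::-1])
for n,p in dict(bar=(.5515,-.188,.077)).items():print(n,proj(d,p))
E
python3 go.py .5515,-.188,.12,185.1
```

```text
bar (np.float64(277.0780604899386), np.float64(209.7213544324373))
t 2.15 p [ 0.5498 -0.1894  0.1801] yaw -174.52 z [-0.0021  0.0008 -1.    ] w 0.04027635248046271 F [-0.2927  0.0756  0.0627] g 0.0 j [-19.0113  13.6729  -0.8564  75.5988   0.0056 -24.495 ]
.5515,-.188,.12,185.1 travel mm [-1.9682  1.1615 60.0568] twist 0.38379762306863086
```

View pics/w1v.png

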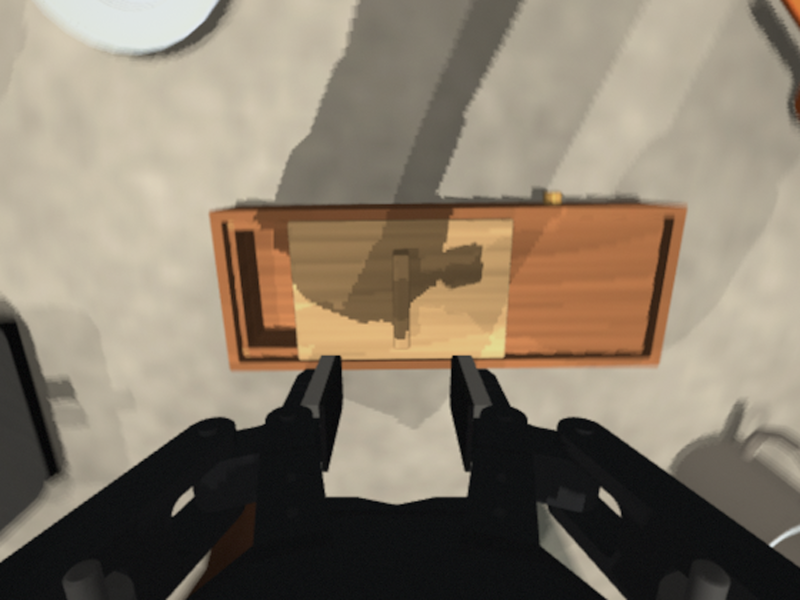

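Wrist view: the bar's top face is centred at about (401,297) in the 800x600 picture. The box corners are at (211,211), (686,207), (659,364) and (230,369), and the fingers straddle the bar column.

Run:
```python
from h import *
np.set_printoptions(precision=4,suppress=True)
d=load('w1');k=.7
f=lambda u,v,z:atz(d,(u+.5)*k-.5,(v+.5)*k-.5,z)
print('bar',f(401,297,.077),'bar ends',f(401,250,.077),f(401.5,345,.077))
C=[f(*c,.0535) for c in((211,211),(686,207),(659,364),(230,369))];print(np.array(C),np.mean(C,0))
y=C[1]-C[0]+C[2]-C[3];print(np.degrees(np.arctan2(y[1],y[0])),np.linalg.norm(y)/2, np.linalg.norm(C[0]-C[3]))
a=load('top0');b=load('side0')
print('tri3',tri((a,404.5,239.3),(b,322.3,312.3),(d,280.4,207.7)))
print('scoop tri', tri((a,210.4,244.4),(b,230.2,203.2)))
```

```text
bar [ 0.5495 -0.1852  0.077 ] bar ends [ 0.5208 -0.1878  0.077 ] [ 0.5807 -0.1819  0.077 ]
[[ 0.5109 -0.3081  0.0535]
 [ 0.4819 -0.0118  0.0535]
 [ 0.5887 -0.0002  0.0535]
 [ 0.619  -0.2985  0.0535]] [ 0.5501 -0.1546  0.0535]
95.70397831445436 0.29881060803053344 0.10854426581997881
tri3 (array([ 0.5507, -0.1871,  0.076 ]), [np.float64(0.002239082056702815), np.float64(0.0008740175394107176), np.float64(0.0020737334340232604)])
scoop tri (array([0.5336, 0.1802, 0.0277]), [np.float64(0.0012462521715687646), np.float64(0.001246252171568637)])
```

>>> apply_moves(fingers=[40,40,40,40,40,40,16,16,16,16], travel=[[-1,2.5,20],[-1,2.5,50],[-1,2.5,80],[-1,2.5,102],[-1,2.5,114],[-1,2.5,118],[-1,2.5,118],[-1,2.5,118],[-1,2.5,118],[-1,2.5,118]], twist=[0,0,0,0,0,0,0,0,0,0])

```text
time: 3.15
position: [0.5516, -0.1873, 0.0643]
orientation: [[-0.996, -0.084, 0.002], [-0.084, 0.996, -0.0], [-0.002, -0.001, -1.0]]
contact_force: [-0.1, -0.6, 1.0]
grip_width: 0.0158
grasp_force: 0.0
```

```bash
python3 go.py
```

```text
t 3.15 p [ 0.5516 -0.1873  0.0643] yaw -175.2 z [ 0.0016 -0.0005 -1.    ] w 0.01580710884928777 F [-0.1295 -0.6069  0.9636] g 0.0 j [-18.7597  16.1131 -12.4814  61.3118   0.0018 -23.5638]
```

>>> apply_moves(fingers=[16,16,16,16,16,16,16,16,16,16], travel=[[0,4,0],[0,12,0],[0,23,0],[0,35,0],[0.5,47,0],[0.5,59,0],[0.5,71,0],[1,82,0],[1,90,0],[1,94,0]], twist=[0,0,0,0,0,0,0,0,0,0])

```text
time: 4.15
position: [0.5419, -0.0926, 0.0632]
orientation: [[-0.996, -0.085, -0.0], [-0.085, 0.996, 0.0], [0.0, 0.0, -1.0]]
contact_force: [0.7, -2.6, 1.5]
grip_width: 0.0162
grasp_force: 1.1
```

>>> apply_moves(fingers=[16,16,16,16,16,16], travel=[[0,2,0],[0,4,0],[0,6,0],[0,7,0],[0,8,0],[0,8,0]], twist=[0,0,0,0,0,0])

```text
time: 4.75
position: [0.5413, -0.0856, 0.0632]
orientation: [[-0.996, -0.084, -0.0], [-0.084, 0.996, 0.0], [0.0, 0.0, -1.0]]
contact_force: [1.0, -1.1, 0.7]
grip_width: 0.0162
grasp_force: 0.8
```

>>> apply_moves(fingers=[16,16,16,16,16], travel=[[0,1,0],[0,2,0],[0,3,0],[0,4,0],[0,4,0]], twist=[0,0,0,0,0])

```text
time: 5.25
position: [0.5413, -0.0845, 0.0632]
orientation: [[-0.997, -0.082, -0.0], [-0.082, 0.997, -0.007], [0.001, -0.007, -1.0]]
contact_force: [0.7, -13.2, -0.8]
grip_width: 0.0164
grasp_force: 6.5
```

The cover has reached its end stop: force rose to 13 N at the expected 0.14. Next I release the bar and go above the scoop handle.

>>> apply_moves(fingers=[30,40,40,40,40,40,40,40,40,40], travel=[[0,-4,0],[0,-4,0],[0,-4,-15],[0,-4,-50],[0,10,-90],[4,55,-100],[8,100,-100],[12,145,-100],[16,190,-100],[20,235,-100]], twist=[0,0,0,0,0,3,5,8,10,12])

```text
time: 6.25
position: [0.5005, 0.153, 0.1633]
orientation: [[-0.992, 0.126, -0.0], [0.126, 0.992, 0.001], [0.001, 0.001, -1.0]]
contact_force: [0.3, 0.3, 0.2]
grip_width: 0.04
grasp_force: 0.0
```

```bash
python3 go.py .4963,.1848,.15,172.8
```

```text
t 6.25 p [0.5005 0.153  0.1633] yaw 172.74 z [-0.0004  0.001  -1.    ] w 0.039958888972443575 F [0.2778 0.2635 0.1961] g 0.0 j [ 16.9648   7.5164 -10.437   72.0527   0.064   24.2266]
.4963,.1848,.15,172.8 travel mm [ 8.2013 30.9619 13.3505] twist -0.06173161571737751
```

>>> apply_moves(fingers=[40,40,40,40], travel=[[4,15,0],[8,27,0],[8,31,0],[8,31,0]], twist=[0,0,0,0])

```text
time: 6.65
position: [0.4976, 0.1823, 0.1631]
orientation: [[-0.992, 0.125, -0.0], [0.125, 0.992, -0.0], [0.0, -0.0, -1.0]]
contact_force: [-0.2, -0.8, 0.2]
grip_width: 0.0403
grasp_force: 0.0
```

```bash
python3 - <<'E'
from h import *
d=snap('wrist');save(d,'w2')
cv2.imwrite('pics/w2v.png',cv2.resize(d['img'],(800,600),interpolation=cv2.INTER_CUBIC)[:,:,::-1])
for p in ((.5336,.1802,.028),(.451,.1906,.027)):print(np.array(proj(d,p))/.7)
E
python3 go.py .4963,.1848,.15,172.8
```

```text
[397.30618737 332.61653512]
[397.32906155 212.46317467]
t 6.7 p [0.4977 0.1819 0.1632] yaw 172.77 z [-0.0001 -0.0003 -1.    ] w 0.04027631807176071 F [-0.2444  0.496   0.6329] g 0.0 j [20.0782  8.2217 -9.6327 72.1599 -0.0142 27.3124]
.4963,.1848,.15,172.8 travel mm [ 1.7977  2.7453 13.2048] twist -0.03419153908097883
```

View pics/w2v.png

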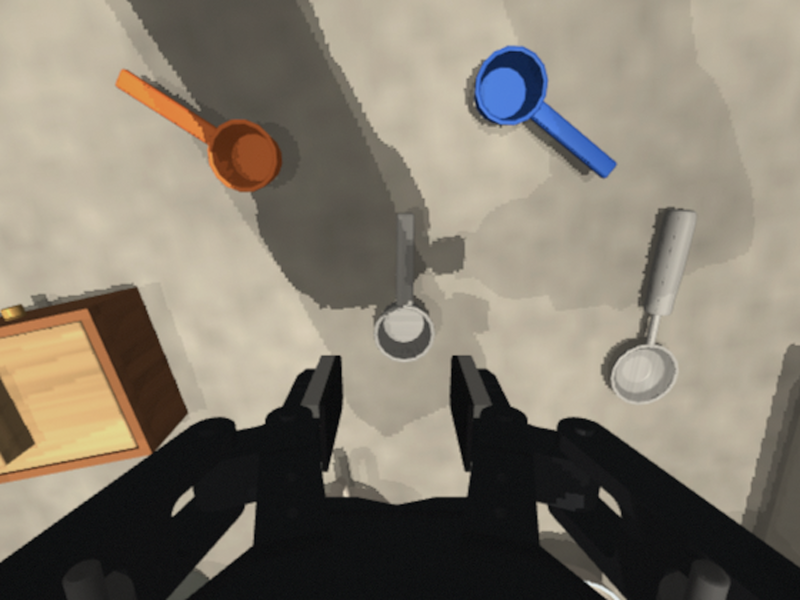

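Wrist view: the scoop's rim is at (404,332) and its handle end at (405,213), centred between the fingers apart from about 5 px, which the closing will absorb. The teaspoon lies well to the right at (645,370), clear of the fingers.

>>> apply_moves(fingers=[40,40,40,40,40,40,40,40], travel=[[2,5,20],[2,5,55],[2,5,90],[2,5,120],[2,5,140],[2,5,150],[2,5,156],[2,5,156]], twist=[0,0,0,0,0,0,0,0])

```text
time: 7.5
position: [0.4963, 0.1873, 0.0073]
orientation: [[-0.992, 0.126, -0.0], [0.126, 0.992, -0.0], [0.0, -0.0, -1.0]]
contact_force: [-0.1, -0.3, -0.6]
grip_width: 0.0401
grasp_force: 0.0
```

>>> apply_moves(fingers=[30,22,18,14,5,5,5,5], travel=[[0,0,0],[0,0,0],[0,0,0],[0,0,0],[0,0,0],[0,0,0],[0,0,0],[0,0,0]], twist=[0,0,0,0,0,0,0,0])

```text
time: 8.3
position: [0.4962, 0.188, 0.0077]
orientation: [[-0.992, 0.125, 0.0], [0.125, 0.992, 0.0], [-0.0, 0.0, -1.0]]
contact_force: [-2.8, -0.3, 6.1]
grip_width: 0.0105
grasp_force: 58.7
```

```bash
python3 go.py
```

```text
t 8.3 p [0.4962 0.188  0.0077] yaw 172.82 z [ 0.0004  0.0004 -1.    ] w 0.010505922299131942 F [-2.7992 -0.2969  6.1041] g 58.697694540023804 j [ 20.7445  13.3452 -23.8194  52.806    0.0159  27.9255]
```

>>> apply_moves(fingers=[5,5,5,5,5,5,5,5], travel=[[0,0,-3],[0,0,-10],[0,0,-25],[0,0,-50],[0,0,-80],[0,0,-105],[0,0,-120],[0,0,-120]], twist=[0,0,0,0,0,0,0,0])

```text
time: 9.1
position: [0.4975, 0.1883, 0.1299]
orientation: [[-0.992, 0.125, 0.004], [0.125, 0.992, 0.001], [-0.004, 0.002, -1.0]]
contact_force: [0.9, -0.4, -0.4]
grip_width: 0.0101
grasp_force: 58.4
```

```bash
python3 - <<'E'
from h import *
d=snap('wrist');save(d,'w3');b=snap('side');save(b,'s3');a=snap('top');save(a,'t3')
u,v=map(int,proj(b,r.sense()['position']));
i=b['img'][max(0,v-60):v+60,max(0,u-70):u+70]
o=np.zeros((600,800,3),np.uint8)
x=cv2.resize(d['img'][150:420,60:500],(490,300));o[:300,:490]=x
x=cv2.resize(i,None,fx=2.5,fy=2.5,interpolation=cv2.INTER_CUBIC)[:300,:400];o[300:300+x.shape[0],:x.shape[1]]=x
cv2.imwrite('pics/c3.png',cv2.convertScaleAbs(o[:,:,::-1],alpha=1.5));print(u,v)
E
python3 go.py
```

```text
209 176
t 9.25 p [0.4956 0.1876 0.1263] yaw 172.81 z [-0.0013 -0.0005 -1.    ] w 0.010535136163135252 F [ 0.0665  0.2252 -1.4552] g 58.434128165245056 j [ 20.7343   8.9767 -13.4314  67.6719  -0.0021  27.9232]
```

View pics/c3.png

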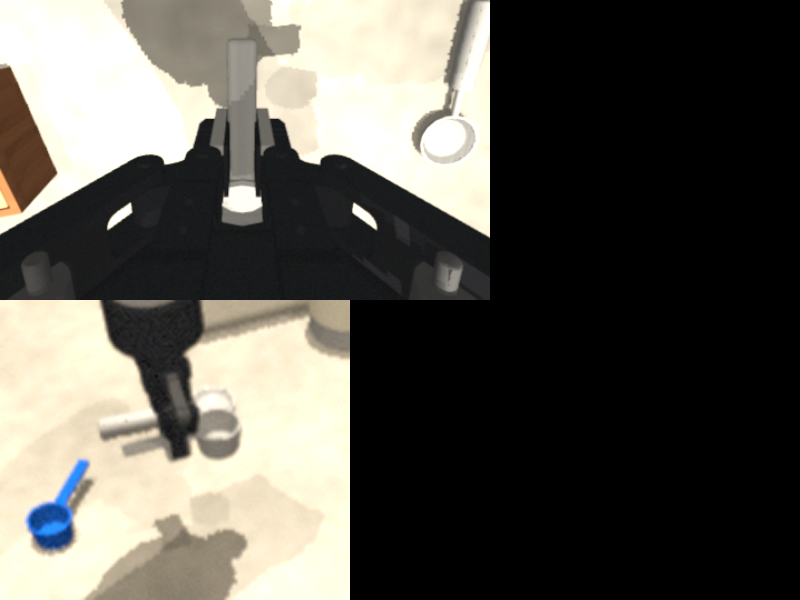

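The scoop is held: its bowl is at (217,430) and its handle end at (124,450) in the side crop, just in front of the teaspoon. I'll check level and offset numerically.

Run:
```python
from h import *
np.set_printoptions(precision=4,suppress=True)
b=load('s3');w=load('w3')
print('pred rim',proj(b,(.5333,.1828,.1466)),'obs 226,167; pred hend',proj(b,(.450,.1934,.145)),'obs 188.6,176')
# wrist handle end: crop (242,40) -> img
u,v=60+242*440/490,150+40*270/300
print('hend tri',tri((b,188.6,176),(w,u,v)), 'pred wrist',proj(w,(.450,.1934,.145)),u,v)
```

```text
pred rim (np.float64(225.339188493001), np.float64(165.48081893071682)) obs 226,167; pred hend (np.float64(187.56680818724436), np.float64(175.9223967810801)) obs 188.6,176
hend tri (array([0.4534, 0.1951, 0.1424]), [np.float64(0.0009191685694273724), np.float64(0.0009191685694274083)]) pred wrist (np.float64(272.31468112671973), np.float64(178.0900329664357)) 277.3061224489796 186.0
```

>>> apply_moves(fingers=[5,5,5,5,5,5,5,5,5,5], travel=[[-2,-8,-2],[-7,-25,-4],[-13,-46,-6],[-19,-68,-8],[-25,-90,-8],[-31,-112,-8],[-38,-136,-8],[-45,-160,-8],[-52,-185,-8],[-58,-207,-8]], twist=[2,5,9,13,17,21,26,31,35,39])

```text
time: 10.25
position: [0.5271, -0.0265, 0.1343]
orientation: [[-0.689, 0.725, -0.002], [0.725, 0.689, -0.0], [0.001, -0.001, -1.0]]
contact_force: [-0.8, 0.1, -0.4]
grip_width: 0.0106
grasp_force: 58.5
```

```bash
python3 go.py .5559,-.2205,.13,95.4
```

```text
t 10.25 p [ 0.5271 -0.0265  0.1343] yaw 133.53 z [-0.0018 -0.0002 -1.    ] w 0.01056173906861558 F [-0.7665  0.1366 -0.3813] g 58.471373319625854 j [ -2.8694   8.5914 -12.8632  68.6485  -0.0183  43.604 ]
.5559,-.2205,.13,95.4 travel mm [-160.4658 -112.7318    4.3059] twist 38.126583658334994
```

>>> apply_moves(fingers=[5,5,5,5,5,5,5,5,5,5], travel=[[-16,-11,0],[-34,-24,0],[-53,-37,0],[-73,-51,0],[-93,-65,0],[-113,-79,0],[-131,-92,0],[-146,-103,0],[-156,-110,0],[-160,-112,0]], twist=[4,8,12,16,20,24,29,33,37,38.1])

```text
time: 11.25
position: [0.557, -0.2193, 0.1341]
orientation: [[-0.096, 0.995, -0.002], [0.995, 0.096, 0.0], [0.001, -0.002, -1.0]]
contact_force: [-0.5, 1.0, 0.2]
grip_width: 0.0105
grasp_force: 58.5
```

>>> apply_moves(fingers=[5,5,5], travel=[[0,0,10],[0,0,20],[0,0,20]], twist=[0,0,0])

```text
time: 11.55
position: [0.5563, -0.2167, 0.1128]
orientation: [[-0.101, 0.995, -0.004], [0.995, 0.101, 0.002], [0.002, -0.003, -1.0]]
contact_force: [-0.4, 0.6, -1.1]
grip_width: 0.0099
grasp_force: 58.5
```

```bash
python3 go.py .5559,-.2205,.0137,95.4
python3 - <<'E'
from h import *
a=snap('top');save(a,'t4');d=snap('wrist');save(d,'w4')
o=np.zeros((600,800,3),np.uint8)
x=cv2.resize(a['img'][190:290,300:480],None,fx=3,fy=3,interpolation=cv2.INTER_CUBIC);o[:300,:540]=x
x=cv2.resize(d['img'][150:420,60:500],(490,300));o[300:,:490]=x
cv2.imwrite('pics/c4.png',cv2.convertScaleAbs(o[:,:,::-1],alpha=1.5))
E
```

```text
t 11.55 p [ 0.5563 -0.2167  0.1128] yaw 95.78 z [-0.0036  0.0015 -1.    ] w 0.009866192747660407 F [-0.3855  0.6452 -1.0584] g 58.47731351852417 j [-21.2822  16.4863  -5.6891  68.0497   0.0069  62.9361]
.5559,-.2205,.0137,95.4 travel mm [-3.9535 -0.4822 99.0948] twist 0.38155172963425343
```

View pics/c4.png

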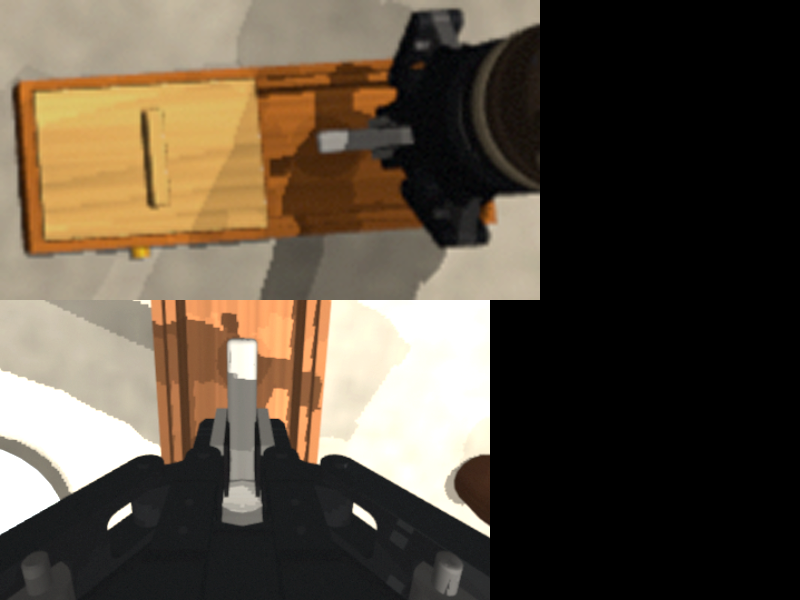

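The cover is parked at the deck's far end. The scoop is level above the compartment, with its handle pointing to box +y and its tip at (320,140) in the crop. Lowering it now.

>>> apply_moves(fingers=[5,5,5,5,5,5,5,5,5,5], travel=[[-2,0,8],[-4,0,22],[-4,0,38],[-4,0,54],[-4,0,68],[-4,0,78],[-4,0,86],[-4,0,91],[-4,0,94],[-4,0,95]], twist=[0,0,0,0,0,0,0,0,0,0])

```text
time: 12.65
position: [0.5583, -0.2218, 0.0203]
orientation: [[-0.1, 0.995, 0.0], [0.995, 0.1, -0.0], [-0.0, 0.0, -1.0]]
contact_force: [-1.0, 0.1, -1.1]
grip_width: 0.0101
grasp_force: 58.5
```

```bash
python3 go.py .5559,-.2205,.0137,95.4
```

```text
t 12.65 p [ 0.5583 -0.2218  0.0203] yaw 95.71 z [ 0.0003 -0.0001 -1.    ] w 0.010136078547702619 F [-0.9779  0.1265 -1.1279] g 58.47848117351532 j [-21.6721  19.6943 -13.4138  56.8744  -0.0004  62.6152]
.5559,-.2205,.0137,95.4 travel mm [ 1.5772 -2.2196  6.634 ] twist 0.3126558050364565
```

>>> apply_moves(fingers=[5,5,5,5,5], travel=[[0,-1,2],[0,-2,3],[0,-2,4],[0,-2,5],[0,-2,5]], twist=[0,0,0,0,0])

```text
time: 13.15
position: [0.5561, -0.222, 0.0153]
orientation: [[-0.1, 0.995, 0.0], [0.995, 0.1, 0.0], [0.0, 0.0, -1.0]]
contact_force: [-0.0, -0.4, -0.2]
grip_width: 0.0105
grasp_force: 58.5
```

>>> apply_moves(fingers=[5,5,5,5], travel=[[0,0,0.5],[0,0,1],[0,0,1.5],[0,0,1.5]], twist=[0,0,0,0])

```text
time: 13.55
position: [0.5562, -0.222, 0.014]
orientation: [[-0.099, 0.995, 0.0], [0.995, 0.099, -0.0], [-0.0, 0.0, -1.0]]
contact_force: [-0.2, 0.6, 1.3]
grip_width: 0.0106
grasp_force: 58.6
```

>>> apply_moves(fingers=[5,5,5], travel=[[0,0,0.5],[0,0,1],[0,0,1]], twist=[0,0,0])

```text
time: 13.85
position: [0.5563, -0.2217, 0.0137]
orientation: [[-0.1, 0.995, 0.001], [0.995, 0.1, 0.0], [0.0, 0.001, -1.0]]
contact_force: [-2.1, 2.8, 7.4]
grip_width: 0.0102
grasp_force: 59.3
```

There's 7 N of contact at exactly the expected height (13.7 mm), so the scoop stands on the floor. Releasing.

>>> apply_moves(fingers=[9,11,13,16,20,26,28,28], travel=[[0,0,0],[0,0,0],[0,0,0],[0,0,0],[0,0,0],[0,0,0],[0,0,0],[0,0,0]], twist=[0,0,0,0,0,0,0,0])

```text
time: 14.65
position: [0.5561, -0.222, 0.0127]
orientation: [[-0.1, 0.995, -0.0], [0.995, 0.1, 0.0], [0.0, -0.0, -1.0]]
contact_force: [-0.5, 0.7, -0.1]
grip_width: 0.028
grasp_force: 0.0
```

>>> apply_moves(fingers=[28,28,28,28,28,28,28,28], travel=[[0,0,-3],[0,0,-10],[0,0,-25],[0,0,-50],[0,0,-80],[0,0,-110],[0,0,-130],[0,0,-130]], twist=[0,0,0,0,0,0,0,0])

```text
time: 15.45
position: [0.5579, -0.2227, 0.147]
orientation: [[-0.1, 0.995, 0.006], [0.995, 0.1, -0.002], [-0.003, 0.006, -1.0]]
contact_force: [-0.1, 0.5, 0.5]
grip_width: 0.0282
grasp_force: 0.0
```

```bash
python3 - <<'E'
from h import *
np.set_printoptions(precision=4,suppress=True)
a=snap('side');save(a,'s5');d=snap('wrist');save(d,'w5')
o=np.zeros((600,800,3),np.uint8)
x=cv2.resize(a['img'][230:390,240:400],None,fx=1.87,fy=1.87,interpolation=cv2.INTER_CUBIC)[:300];o[:300,:x.shape[1]]=x
x=cv2.resize(d['img'][150:420,60:500],(490,300));o[300:,:490]=x
cv2.imwrite('pics/c5.png',cv2.convertScaleAbs(o[:,:,::-1],alpha=1.5))
t=load('t4');print('bar top view',atz(t,351.8,242.1,.077))
E
python3 go.py .5433,-.0875,.064,185.5
```

```text
t 15.55 p [ 0.5563 -0.222   0.1432] yaw 95.71 z [ 0.001  -0.0004 -1.    ] w 0.028012961425055057 F [-0.1522  0.8898 -0.7733] g 0.0 j [-21.7587  15.8666  -2.6518  71.4182   0.001   62.5301]
.5433,-.0875,.064,185.5 travel mm [135.2134   0.3455  79.1072] twist -89.78881376029847Traceback (most recent call last):
  File "<stdin>", line 5, in <module>
ValueError: could not broadcast input array from shape (299,299,3) into shape (300,299,3)
```

>>> apply_moves(fingers=[40,40,40,40,40,40,40,40,40,40], travel=[[8,0,0],[22,0,0],[37,0,0],[53,0,0],[69,0,0],[85,0,0],[101,0,0],[116,0,0],[129,0,0],[135,0,0]], twist=[-8.5,-17,-25.5,-34,-42.5,-51,-59.5,-68,-76.5,-85])

```text
time: 16.55
position: [0.5416, -0.0865, 0.1411]
orientation: [[-1.0, -0.02, -0.003], [-0.02, 1.0, 0.001], [0.003, 0.001, -1.0]]
contact_force: [0.6, 0.4, -0.3]
grip_width: 0.0401
grasp_force: 0.0
```

```bash
python3 - <<'E'
from h import *
np.set_printoptions(precision=4,suppress=True)
a=snap('side');save(a,'s5');d=snap('top');save(d,'t5')
o=np.zeros((600,800,3),np.uint8)
x=cv2.resize(a['img'][230:390,240:400],(400,400),interpolation=cv2.INTER_CUBIC);o[:400,:400]=x
x=cv2.resize(d['img'][195:275,390:470],(400,400),interpolation=cv2.INTER_CUBIC);o[:400,400:]=x
cv2.imwrite('pics/c5.png',cv2.convertScaleAbs(o[:,:,::-1],alpha=1.6))
t=load('t4');print('bar top view',atz(t,351.8,242.1,.077))
E
python3 go.py .5433,-.0875,.064,185.5
```

```text
bar top view [ 0.5443 -0.0892  0.077 ]
t 16.65 p [ 0.5417 -0.0868  0.1413] yaw -179.2 z [-0.0026  0.0005 -1.    ] w 0.03975783213203417 F [ 0.0828 -1.1657  0.0501] g 0.0 j [-9.1048 10.6975 -9.4541 69.9976  0.0031 -9.9081]
.5433,-.0875,.064,185.5 travel mm [-1.7616 -0.7602 77.2801] twist -4.696619429608745
```

View pics/c5.png

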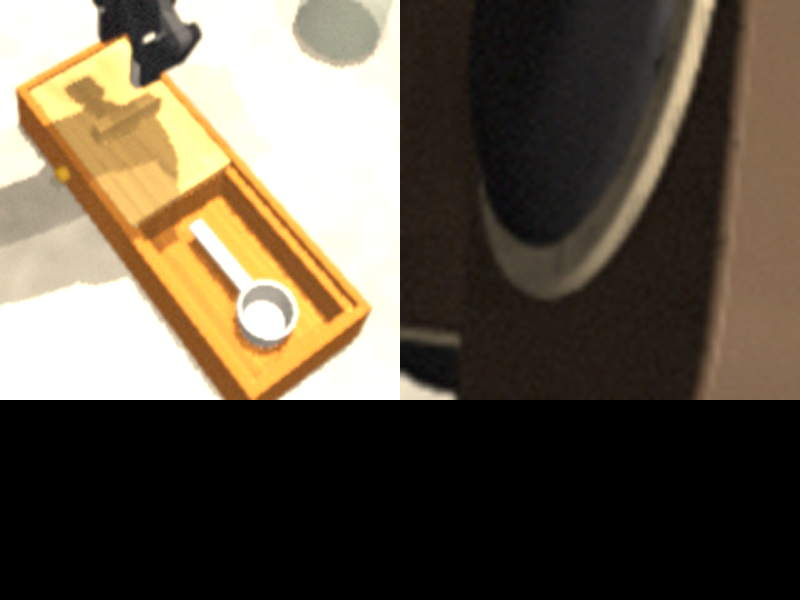

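The scoop lies flat in the compartment with its mouth up: bowl at (267,313), handle end at (195,228) in the left crop, clear of the cover. Now I capture the bar and shut the cover.

>>> apply_moves(fingers=[40,40,40,40,40,40,16,16,16,16], travel=[[-2,-1.5,15],[-2,-1.5,35],[-2,-1.5,55],[-2,-1.5,68],[-2,-1.5,75],[-2,-1.5,77],[-2,-1.5,77],[-2,-1.5,77],[-2,-1.5,77],[-2,-1.5,77]], twist=[-4.7,-4.7,-4.7,-4.7,-4.7,-4.7,-4.7,-4.7,-4.7,-4.7])

```text
time: 17.65
position: [0.5451, -0.0892, 0.0664]
orientation: [[-0.996, -0.094, 0.001], [-0.094, 0.996, -0.0], [-0.001, -0.0, -1.0]]
contact_force: [0.9, -0.4, -0.3]
grip_width: 0.0161
grasp_force: 0.0
```

```bash
python3 go.py .5560,-.2225,.064,185.4 .5568,-.2310,.064,185.4
```

```text
t 17.65 p [ 0.5451 -0.0892  0.0664] yaw -174.59 z [ 0.0011 -0.0002 -1.    ] w 0.016106943005644615 F [ 0.9057 -0.4133 -0.3415] g 0.0 j [ -9.2896  12.9645 -16.3125  60.6585  -0.0013 -14.6986]
.5560,-.2225,.064,185.4 travel mm [   1.7189 -133.7645    2.4745] twist 0.009013931187837443
.5568,-.2310,.064,185.4 travel mm [   1.7237 -142.3021    2.4772] twist 0.009013931187837443
```

>>> apply_moves(fingers=[16,16,16,16,16,16,16,16,16,16], travel=[[0,-4,2],[0,-13,2],[0,-25,2],[0,-38,2],[0,-52,2],[0,-66,2],[0,-80,2],[0,-94,2],[0,-106,2],[0,-114,2]], twist=[0,0,0,0,0,0,0,0,0,0])

```text
time: 18.65
position: [0.5553, -0.204, 0.0636]
orientation: [[-0.996, -0.093, -0.0], [-0.093, 0.996, -0.0], [0.0, -0.0, -1.0]]
contact_force: [-0.7, 3.3, 1.6]
grip_width: 0.0159
grasp_force: 1.2
```

>>> apply_moves(fingers=[16,16,16,16,16,16], travel=[[0,-6,0],[0,-12,0],[0,-18,0],[0,-23,0],[0,-26,0],[0,-26,0]], twist=[0,0,0,0,0,0])

```text
time: 19.25
position: [0.558, -0.2291, 0.0637]
orientation: [[-0.996, -0.094, 0.0], [-0.094, 0.996, -0.001], [-0.0, -0.001, -1.0]]
contact_force: [-0.1, 0.4, 0.4]
grip_width: 0.016
grasp_force: 0.0
```

>>> apply_moves(fingers=[16,16,16,16,16,16], travel=[[0,-1,0],[0,-2,0],[0,-3,0],[0,-4,0],[0,-5,0],[0,-5,0]], twist=[0,0,0,0,0,0])

```text
time: 19.85
position: [0.5582, -0.2301, 0.0637]
orientation: [[-0.995, -0.096, 0.0], [-0.096, 0.995, 0.007], [-0.001, 0.007, -1.0]]
contact_force: [-0.5, 13.4, 3.3]
grip_width: 0.0158
grasp_force: 6.6
```

The stop is reached: the stroke is 146 mm minus 6 mm of play, so 140 mm, and fully shut. Retreating.

>>> apply_moves(fingers=[18,26,36,40,40,40,40,40,40,40], travel=[[0,5,0],[0,5,0],[0,5,0],[0,5,0],[0,5,-10],[0,5,-40],[0,5,-80],[0,40,-115],[0,80,-120],[0,120,-120]], twist=[0,0,0,0,0,0,0,0,0,0])

```text
time: 20.85
position: [0.548, -0.1137, 0.1869]
orientation: [[-0.996, -0.093, 0.005], [-0.093, 0.996, -0.001], [-0.005, -0.002, -1.0]]
contact_force: [1.1, -0.9, -0.7]
grip_width: 0.0402
grasp_force: 0.0
```

```bash
python3 - <<'E'
from h import *
b=snap('side');save(b,'s6');a=snap('top');save(a,'t6')
o=np.zeros((600,800,3),np.uint8)
o[:300,:400]=cv2.resize(a['img'],(400,300));o[:300,400:]=cv2.resize(b['img'],(400,300))
o[300:,:300]=cv2.resize(b['img'][230:390,240:400],(300,300),interpolation=cv2.INTER_CUBIC)
cv2.imwrite('pics/c6.png',cv2.convertScaleAbs(o[:,:,::-1],alpha=1.4))
E
python3 go.py
```

```text
t 20.95 p [ 0.5469 -0.1107  0.1856] yaw -174.36 z [ 0.0019  0.0007 -1.    ] w 0.040320709935612306 F [-0.66   -0.6163  0.9725] g 0.0 j [-11.4731  10.8832  -3.6384  75.3795   0.0581 -17.1115]
```

View pics/c6.png

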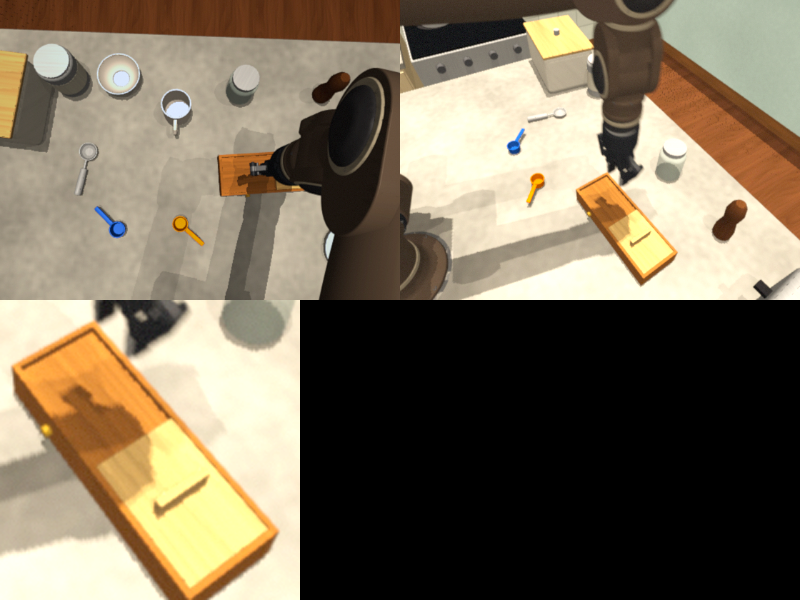

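The cover is fully shut against the end lip, the deck is bare, and the teaspoon, mug and jar haven't moved. The robot is clear of everything.

>>> apply_moves(fingers=[40,40,40], travel=[[0,0,0],[0,0,0],[0,0,0]], twist=[0,0,0])

```text
time: 21.25
position: [0.5471, -0.1151, 0.1837]
orientation: [[-0.996, -0.093, -0.0], [-0.093, 0.996, -0.0], [0.0, -0.0, -1.0]]
contact_force: [-0.0, 0.4, 0.1]
grip_width: 0.04
grasp_force: 0.0
```

```bash
python3 -c "
from cell import r
print(r.hand_in())"
```

```text
the job is handed in; nothing more can be done
None
```

The job is handed in: the steel scoop lies flat, mouth up, in the compartment, the cover is fully shut over it, and the teaspoon, mug and sugar jar were not touched (about 21 s of the 67 s used).

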